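# Close the pen rack and proof-pull the re-glued lid handle

## Robot

A 7-joint arm with a two-finger parallel gripper is mounted at the origin on the work surface. World frame = base frame: x ahead of the robot, y to its left, z up, the work surface at z = 0. Lengths are in m, angles in rad, forces in N, time in s.
With the tool pointing down it reaches from about 0.35 to 0.9 m from the base axis. Payload 8.1 kg.
Tool frame: the origin (TCP) lies on the centre line of the jaws, within the pads' length; the fingertips stand arm.tips_ahead ahead of it and the grasp point (between the pads) lies 8 mm behind it (arm.tips_ahead is the distance from the TCP to the fingertips, in m); z points along the fingers, y is the direction in which the jaws open and shut (so a half turn about z gives the same grasp; the last joint's range is limited). The gripper opens to 92 mm and grips with 3 to 60 N. Pads are 19 mm wide; open, the fingers measure 130 mm over their backs; the gripper's body (75 mm by 190 mm) begins 47 mm behind the grasp point.
Start: joints at [1.079, 0.434, 0.025, 1.573, -0.012, 1.134, -0.075], TCP at [0.237, -0.578, 0.238] pointing down, gripper open.
Joint ranges: [-2.62, 2.62], [-0.44, 2.09], [-1.27, 1.32], [0.08, 2.57], [-1.32, 4.46], [0.12, 2], [-2.74, 2.74]. Speed limits (rad/s): [2.22, 2.22, 3.01, 3.01, 3.14, 3.14, 3.14].

## Interface

Orientations are given as a rotation vector (axis times angle).
In Python, from cell import arm gives the robot as it stands. The module is installed in compiled form; this text tells all that it offers.
- The arm moves only by the tool jog_arm, never from a script. Its argument "moves" is a list of rows, each an object with "twist": the turn, a rotation vector about the tool's x, y, z in units of 10 degrees (1.0 is 10 degrees), a list of three; "xyz": the shift along the tool's x, y, z in units of 60 mm (1.0 is 60 mm), a list of three; "grip": the closure, from -1 (fully open) to 1 (shut). A call has 1 to 5 rows; each row is the pose to reach, as a shift and turn from the pose commanded when the call began, along the tool's axes at that moment; what a row does not reach only later rows make up. A row lasts 1/8 s, in which the tool goes at most 62.5 mm and 10.7 degrees, less where a joint would pass 70% of its speed; a pose out of reach is approached as far as the arm can. A call with a gripper value outside its range is refused whole. The fingers move at their own pace and stop on an object; "force" is the grip in N (left out, the last holds). Time passes only in rows, so rows that repeat a pose let the fingers close. It gives the time, the measured TCP pose, the force and the opening at its end, in the units of the state.
- arm.observe(): the state, without advancing time (a new reading comes with each control period).
- arm.get_image(name): name is "scene" or "top"; returns the picture (400x640x3 uint8, blue, green, red); there is no depth.
- arm.camera_params(name): a dict with "mtx" (3x3 intrinsics, pixels), "T" (4x4, takes a point from camera to world coordinates). Camera axes: x right, y down, z forward; pixel columns grow to the right and rows downward; lengths in m; the calibration is good to about 2 mm. A picture is of the moment at which its call begins. camera_params takes no time and is no camera call.
- arm.sign_off(): hands the job in, once; it reports no verdict.
The state is a dict: "clock": time; "joints": joint angles; "dq": joint speeds; "joint_efforts": joint torques, N m; "position": TCP position; "ee_rot": TCP orientation; "force": force on the tool from outside, world axes, zero at the start; "ft_torque": the same for the moment, N m; "width": opening from 0.0 (shut) to 1.0 (fully open).
Only numpy, scipy, OpenCV 4.12 (cv2) and the standard library are available. Lean on these libraries where they do the work, as an engineer would, in place of code of your own. Each camera call takes 0.05 s, during which the arm holds its last target. There are 200 camera calls.

## Task

The bar handle on the pen rack's wooden sliding lid was glued back on this morning and must be proved before anyone trusts it. Carry the lid by its board, not by the handle, slide it flat into the rack's grooves until it is fully home, and let go; then take hold of the handle and pull it straight up with a force of 12 newtons for a good second, never with more than 20. Finish with the handle released, the lid still fully home, and the other things on the desk undisturbed.

Things in the scene. Friction and masses are not known exactly. Their poses are not given: they have to be found in the camera images.
- lid_center (a point): The rack's sliding lid: a flat plain wooden board 160 mm long (its x), 60 mm wide (its y), 6 mm thick, about 95 g with its handle, lying flat on the desk, handle up. Both ends are alike: either may go in first. This point is the board's centre, half-way through its thickness; z points up out of the face with the handle.
- handle_grip (a point): The aluminium bar handle glued on the middle of the lid: a bar 70 mm long (along the lid's x), 16 mm wide (lid's y) and 14 mm high on two short posts. This point is the bar's centre, 40 mm above lid_center; 30 mm are free between bar and board. The fresh glue is not to be trusted: no gripping, pushing or leaning on the handle before the lid is home in the rack.
- handle (a joint): How far the handle has lifted from the board in its elastic glue, in metres: 0 at rest, about 0.067 mm for each newton of upward pull (12 N: 0.8 mm, 20 N: 1.3 mm). Above 20 N the glue is spoilt. Too small to steer by from pose readings: feel the force.
- rack: The black pen rack, screwed to the desk: 183 mm long (its x), 85 mm wide (its y; 87 mm at the mouth). Origin on the desk under it, 113 mm behind its open front end. The front part is an open-topped compartment, which the lid closes, with a clip-on rim along both sides whose top is 55 to 60 mm over the desk; the last 26 mm (x = 45 to 71 mm) is a row of four pen slots, 82 mm high, where two pencils stand up to 145 mm over the desk.
- rack_mouth (a point): Middle of the rack's open front end (x = -113 mm in the rack's frame), 43 mm over the desk, the height of the lid's centre when it rests on the ledges; x points the way the lid slides in. The ledges carrying the lid are 40 mm over the desk; the lips above are 47.5 to 52 mm over it. For the first 26 mm the side walls flare (77 mm apart at the very front) and the lip ends turn up 5 mm, to lead the lid in.
- rack_home (a point): Where lid_center is when the lid is fully home on the ledges, one end against the pen slots, the other 2 mm proud of the rack's front: 78 mm beyond rack_mouth along x (the slide-in direction). Groove walls are 63 mm apart; lips of the rim reach 6.5 mm over both long edges of the lid and stop it if pulled up. The rim clips on at different heights: the lid has 1.5 to 6 mm of play in height, not known beforehand.
- abacus: Bystander: green plastic abacus with wooden beads, 180 x 120 x 22 mm, lying flat on the side of the desk where the lid is not. Origin at the centre of its underside.
- jar: Bystander: glass jar with a red screw lid, 56 mm across, 66 mm high. Origin at the centre of its underside.
- compass: Bystander: stainless steel drawing compass lying flat, 155 mm long (its x), 10 mm high. Origin at the middle of its underside.
- pencil_a: Bystander: grey mechanical pencil, 11 mm thick, 140 mm long, standing in a slot of the rack, press-button up. Origin at its tip.
- pencil_b: Bystander: the other grey mechanical pencil, the same, in another slot of the rack.
Things that resemble listed ones, but are neither listed nor needed, are in the scene too. Several things have the shape of the rack; the one meant has the colours described above.

How it is judged:
On the way, in this order (a step that is already met when the one before it is completed fails the run):
1. the lid lies in the grooves, fully home, and the robot has let go of its board (x of lid_center in the frame of rack_home between -0.005 and 0.005 m and z of lid_center in the frame of rack_home between -0.003 and 0.004 m and angle between the x axis of lid_center and the x axis of rack_home, either way round below 0.08 rad and angle between lid_center's own z axis and vertical below 0.08 rad and contact force between the fingers and lid below 0.5 N), for 0.2 s.
2. the handle is pulled up with at least 10 N for 0.8 s while the grooves hold the lid (value of joint handle above 0.00066 m and x of lid_center in the frame of rack_home above -0.008 m and z of lid_center in the frame of rack_home below 0.0085 m), for 0.8 s.
At the end, for the whole second after the job is handed in: The lid lies at rest in the rack's grooves, its centre within 5 mm of fully home along the groove and within 3 mm in height, level; the handle is let go and back at rest (under 0.2 mm of lift) (x of lid_center in the frame of rack_home between -0.005 and 0.005 m and z of lid_center in the frame of rack_home between -0.003 and 0.003 m and angle between lid_center's own z axis and vertical below 0.05 rad and value of joint handle below 0.0002 m); the robot touches nothing.
It fails at once if the handle is gripped or pushed (over 1 N) before the lid is within 15 mm of home in the grooves (contact force between the fingers and handle above 1 N and (x of lid_center in the frame of rack_home below -0.015 m or z of lid_center in the frame of rack_home above 0.01 m)).
It fails at once if the handle is pulled with more than 20 N (lifts over 1.37 mm) (value of joint handle above 0.00137 m).
It fails at once if the abacus, the jar or the compass is shifted by more than 15 mm (distance of any of abacus, jar, compass from where it was at the start of the episode above 0.015 m).
It fails at once if the jar is tipped (angle between jar's own z axis and vertical above 0.3 rad).
It fails at once if a pencil is shifted by more than 15 mm or taken out of the rack (distance of any of pencil_a, pencil_b from where it was at the start of the episode above 0.015 m).
It also fails if it takes over 72 s, if anything falls off the work surface, if the arm or the gripper's body presses on something with over 40 N, if the wrist force passes 120 N, or if a joint passes its speed limit or range.

## Working session

There is one attempt and no reset: what is moved stays moved. The work goes in short steps, Python scripts to look and compute and a tool call to move; the robot and the scene stay as the last step left them, time stands still between calls to the robot, and variables do not carry over. Pictures are saved under pics/ and viewed, about 8 in all and at most 12, crops included, and the job is handed in when it is done.

Besides the shell and the picture viewer there is one more tool, called after "Call:" by a JSON object that holds its "op" and its "data", one argument or row to a line. jog_arm: Moves the arm, as the interface text tells. Its arguments: {"type":"object","properties":{"moves":{"type":"array","items":{"type":"object","properties":{"twist":{"type":"array","items":{"type":"number"}},"xyz":{"type":"array","items":{"type":"number"}},"grip":{"type":"number"}}}},"force":{"type":"number"}},"required":["moves"]}

```bash
mkdir -p pics; python3 - <<'E'
from cell import arm
import cv2,numpy as np
np.set_printoptions(precision=4,suppress=True)
for n in("scene","top"):
    cv2.imwrite(f"pics/{n}0.png",arm.get_image(n)); p=arm.camera_params(n); print(n,p["mtx"],p["T"])
print(arm.observe(),arm.tips_ahead)
E
```

```text
scene [[429.2264   0.     317.9416]
 [  0.     429.2264 195.4593]
 [  0.       0.       1.    ]] [[ 0.2343  0.6338 -0.7372  1.2247]
 [ 0.9721 -0.157   0.174  -0.1613]
 [-0.0055 -0.7574 -0.6529  0.6983]
 [ 0.      0.      0.      1.    ]]
top [[487.6373   0.     324.0102]
 [  0.     487.6373 203.4955]
 [  0.       0.       1.    ]] [[-0.0163 -0.9882  0.1523  0.3261]
 [-0.9998  0.0142 -0.0153  0.022 ]
 [ 0.013  -0.1525 -0.9882  1.2004]
 [ 0.      0.      0.      1.    ]]
{'clock': 0.1, 'joints': array([ 1.0794,  0.4351,  0.025 ,  1.574 , -0.0116,  1.134 , -0.0751]), 'dq': array([ 0.0005, -0.0037, -0.0006, -0.0033, -0.0012,  0.0015,  0.    ]), 'joint_efforts': array([  0.0023, -66.9132,   0.9875, -31.5151,  -0.0607,   0.0373,
        -0.    ]), 'position': array([ 0.2367, -0.578 ,  0.237 ]), 'ee_rot': array([-3.0811, -0.6065,  0.0005]), 'force': array([0.61  , 0.4152, 0.3194]), 'ft_torque': array([-0.0102, -0.0078, -0.1013]), 'width': 0.996809633502358} 0.011
```

View pics/top0.png

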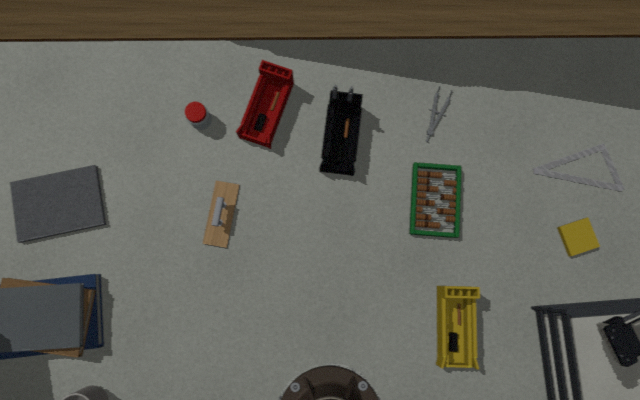

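View pics/scene0.png

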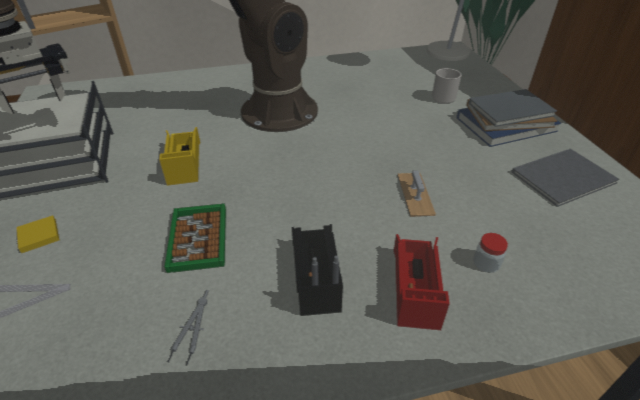

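Top view: the lid is at (222,214), with no other board like it. Three things have the rack's shape: black at (342,132), red at (266,105) and yellow at (460,328). The black one with two pencils, its mouth facing the robot at (337,172), is the one meant. The jar is at (197,113), the abacus at (437,200) and the compass at (438,112). Next, one close crop.

```bash
cat > h.py <<'E'
from cell import arm
import cv2,numpy as np
np.set_printoptions(precision=4,suppress=True)
def px2w(n,uv,z):
    p=arm.camera_params(n);T=p["T"];d=T[:3,:3]@np.linalg.solve(p["mtx"],[uv[0],uv[1],1.])
    return T[:3,3]+d*(z-T[2,3])/d[2]
def w2px(n,P):
    p=arm.camera_params(n);T=p["T"];c=T[:3,:3].T@(np.array(P)-T[:3,3]);q=p["mtx"]@c;return q[:2]/q[2]
def crop(n,u0,v0,w,h,s,f):
    im=arm.get_image(n)[v0:v0+h,u0:u0+w];im=cv2.resize(im,None,fx=s,fy=s,interpolation=cv2.INTER_CUBIC);
    im=np.clip(255*(im/255.)**0.6,0,255).astype(np.uint8);cv2.imwrite("pics/"+f,im)
E
python3 - <<'E'
from h import *
crop("top",195,75,180,180,4,"")if 0 else crop("top",190,80,190,145+30,4,"c1.png")
im=arm.get_image("top");hsv=cv2.cvtColor(im,cv2.COLOR_BGR2HSV)[165:260,190:260]
m=cv2.inRange(hsv,(8,70,70),(25,255,255));n,l,s,c=cv2.connectedComponentsWithStats(m)
k=1+s[1:,4].argmax();print(s[k]);ys,xs=np.nonzero(l==k)
W=np.array([px2w("top",(x+190,y+165),0.006)[:2] for x,y in zip(xs,ys)],np.float32)
print(cv2.minAreaRect(W*1000))
E
```

```text
[  13   16   36   67 1270]
((489.1170654296875, 257.9108581542969), (59.516788482666016, 159.18606567382812), 79.24628448486328)
```

View pics/c1.png

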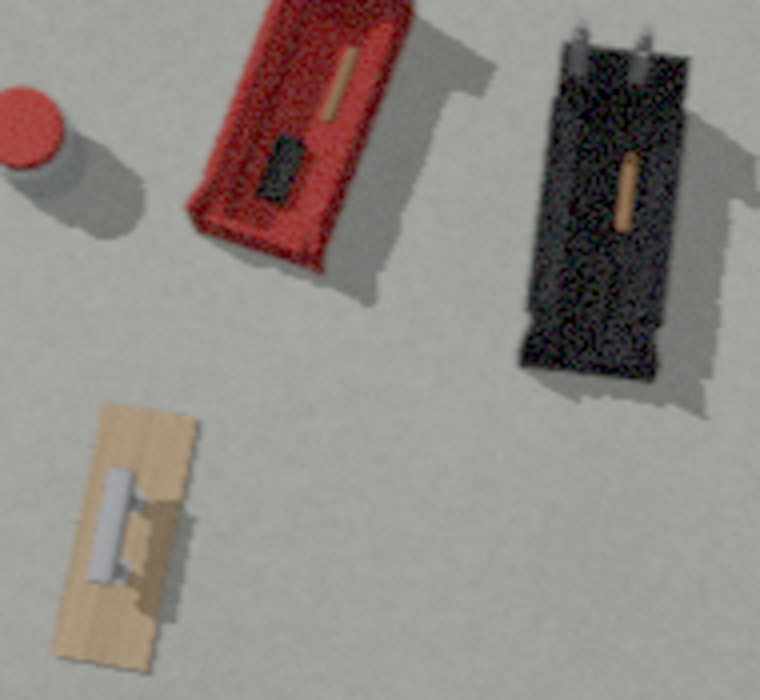

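```bash
python3 - <<'E'
from h import *
P=lambda u,v,z:px2w("top",(u/4+190-.4,v/4+80-.4),z)[:2]*1000
fl,fr=P(520,366,.057),P(655,381,.057); bl,br=P(566,47,.082),P(690,58,.082)
print(fl,fr,bl,br,np.linalg.norm(fl-fr),np.linalg.norm(bl-br))
f=(fl+fr)/2;b=(bl+br)/2;print(f,b,np.linalg.norm(b-f),np.degrees(np.arctan2(*(b-f)[::-1])),"front perp",np.degrees(np.arctan2(*(fl-fr)[::-1]))-90,"back",np.degrees(np.arctan2(*(bl-br)[::-1]))-90)
print("lid",P(151,410,.006),P(101,663,.006))
E
```

```text
[581.1059  13.5713] [570.8326 -67.1567] [771.3567 -16.8536] [763.5807 -91.3471] 81.37904092553744 74.898217667725
[575.9692 -26.7927] [767.4687 -54.1003] 193.43674741283525 -8.1156173262659 front perp -7.252379634843095 back -5.959234817911494
lid [567.5799 243.1888] [410.7926 271.4245]
```

```bash
cat > fit.py <<'E'
from h import *
from scipy.optimize import differential_evolution,minimize
roi={"top":(305,75,75,110),"scene":(280,215,75,105)}
mask={}
S=4
for n,(u,v,w,h) in roi.items():
    g=arm.get_image(n)[v:v+h,u:u+w].max(2); 
    g=cv2.resize(g,None,fx=S,fy=S,interpolation=cv2.INTER_LINEAR); m=(g<52).astype(np.uint8)
    m=cv2.morphologyEx(m,cv2.MORPH_OPEN,np.ones((9,9)));c,_=cv2.findContours(m,cv2.RETR_EXTERNAL,cv2.CHAIN_APPROX_NONE)
    m[:]=0;cv2.drawContours(m,[max(c,key=cv2.contourArea)],-1,1,-1);mask[n]=m
def render(n,p):
    u,v,w,h=roi[n];x,y,a,wr,hh=p[:5];m=np.zeros((h*S,w*S),np.uint8);R=np.array([[np.cos(a),-np.sin(a)],[np.sin(a),np.cos(a)]])
    for x0,x1,z,b in((-.113,.045,hh,.085),(-.113,-.09,hh,.087),(.045,.071,.082,wr)):
        pts=[]
        for X in(x0,x1):
            for Y in(-b/2,b/2):
                for Z in(0,z):
                    q=R@[X,Y]+[x,y];pts.append((w2px(n,[*q,Z])-[u,v]+.5)*S)
        cv2.fillConvexPoly(m,cv2.convexHull(np.int32(np.round(pts))),1)
    return m
def cost(p,ns=("top","scene")): return sum((render(n,p)!=mask[n]).sum()/mask[n].sum() for n in ns)
for ns in(("top",),("scene",),("top","scene")):
    r=differential_evolution(cost,[(.66,.73),(-.07,-.01),(-.2,-.05),(.07,.087),(.05,.06)],args=(ns,),maxiter=25,popsize=8,seed=1,polish=False)
    print(ns,r.x,r.fun)
vis=[]
for n in roi:
    m=render(n,r.x);vis.append(cv2.merge([mask[n]*255,m*0,m*255]))
H=max(a.shape[0] for a in vis);cv2.imwrite("pics/fit.png",np.hstack([cv2.copyMakeBorder(a,0,H-a.shape[0],0,0,0) for a in vis]))
E
python3 fit.py
```

```text
Traceback (most recent call last):
  File "fit.py", line 23, in <module>
    r=differential_evolution(cost,[(.66,.73),(-.07,-.01),(-.2,-.05),(.07,.087),(.05,.06)],args=(ns,),maxiter=25,popsize=8,seed=1,polish=False)
  File "fit.py", line 21, in cost
    def cost(p,ns=("top","scene")): return sum((render(n,p)!=mask[n]).sum()/mask[n].sum() for n in ns)
                                           ~~~^^^^^^^^^^^^^^^^^^^^^^^^^^^^^^^^^^^^^^^^^^^^^^^^^^^^^^^^
  File "fit.py", line 21, in <genexpr>
    def cost(p,ns=("top","scene")): return sum((render(n,p)!=mask[n]).sum()/mask[n].sum() for n in ns)
                                                ~~~~~~^^^^^
  File "fit.py", line 18, in render
    q=R@[X,Y]+[x,y];pts.append((w2px(n,[*q,Z])-[u,v]+.5)*S)
                                ~~~~^^^^^^^^^^
  File "h.py", line 8, in w2px
    p=arm.camera_params(n);T=p["T"];c=T[:3,:3].T@(np.array(P)-T[:3,3]);q=p["mtx"]@c;return q[:2]/q[2]
ValueError: time passes only in moves, steps and waits
```

```bash
sed -i 's/^def px2w/import functools\n@functools.cache\ndef cp(n): return arm.camera_params(n)\ndef px2w/; s/p=arm.camera_params(n)/p=cp(n)/' h.py; python3 fit.py; python3 -c "
from cell import arm;print(arm.observe()['clock'])"
```

```text
('top',) [ 0.6993 -0.0434 -0.1389  0.0754  0.05  ] 0.03519804555839573
('scene',) [ 0.6988 -0.0407 -0.1454  0.076   0.05  ] 0.10944475827760264
('top', 'scene') [ 0.6989 -0.0426 -0.1328  0.0776  0.05  ] 0.16755537350471947
0.4
```

View pics/fit.png

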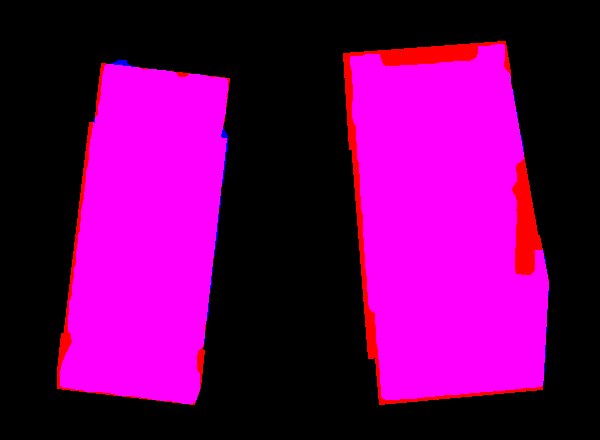

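```bash
cat > go.py <<'E'
import sys
from h import *
from scipy.spatial.transform import Rotation as R
# args: x y z yawdeg(tool x axis) ; prints shift/twist in jog units
o=arm.observe();p=o["position"];r=R.from_rotvec(o["ee_rot"])
print("t",o["clock"],"pos",p,"yaw",np.degrees(np.arctan2(*r.as_matrix()[1::-1,0])),"F",o["force"],"w",o["width"],"q",o["joints"],"tz",r.as_matrix()[:,2])
a=list(map(float,sys.argv[1:]))
for i in range(0,len(a),4):
    t=np.array(a[i:i+3]);Y=np.radians(a[i+3])
    rt=R.from_matrix(np.array([[np.cos(Y),np.sin(Y),0],[np.sin(Y),-np.cos(Y),0],[0,0,-1]]))
    print("xyz",r.inv().apply(t-p)/.06,"twist",np.degrees((r.inv()*rt).as_rotvec())/10)
    p,r=t,rt
E
python3 go.py .40 -.30 .25 75  .45 0 .25 125  .424 .27 .20 169.25
```

```text
t 0.4 pos [ 0.2369 -0.5783  0.2376] yaw 22.272061080725347 F [-1.2731  0.3207  0.1705] w 1.0051166048206825 q [ 1.0794  0.4346  0.025   1.5733 -0.0116  1.134  -0.0751] tz [-0.0001  0.0002 -1.    ]
xyz [ 4.2738 -3.262  -0.2059] twist [-0.0012 -0.0005 -5.2728]
xyz [ 5.0453 -0.4892  0.    ] twist [ 0.  0. -5.]
xyz [3.9347 2.2261 0.8333] twist [ 0.     0.    -4.425]
```

Call:
{"op": "jog_arm", "data": {
  "moves": [
    {"xyz":[4.27,-3.26,-0.2],"twist":[0,0,-5.3],"grip":-1},
    {"xyz":[4.27,-3.26,-0.2],"twist":[0,0,-5.3],"grip":-1},
    {"xyz":[4.27,-3.26,-0.2],"twist":[0,0,-5.3],"grip":-1},
    {"xyz":[4.27,-3.26,-0.2],"twist":[0,0,-5.3],"grip":-1},
    {"xyz":[4.27,-3.26,-0.2],"twist":[0,0,-5.3],"grip":-1}
  ]
}}

```text
clock: 1.02
position: [0.3956, -0.3072, 0.2498]
ee_rot: [2.482, 1.925, 0.0]
force: [1.5, -0.2, -0.5]
width: 1.005
```

```bash
python3 go.py .45 0 .25 120  .424 .27 .20 169.25
```

```text
t 1.025 pos [ 0.3956 -0.3072  0.2498] yaw 75.60240764258579 F [ 1.4652 -0.2114 -0.4603] w 1.0052661378614345 q [ 0.7933  0.2431 -0.2924  1.8334  0.0793  1.0755  0.22  ] tz [ 0.0006 -0.0007 -1.    ]
xyz [ 5.1848 -0.3943 -0.0068] twist [ 0.003   0.0046 -4.4398]
xyz [4.1138 1.8747 0.8333] twist [ 0.     0.    -4.925]
```

Call:
{"op": "jog_arm", "data": {
  "moves": [
    {"xyz":[5.18,-0.39,0],"twist":[0,0,-4.44]},
    {"xyz":[5.18,-0.39,0],"twist":[0,0,-4.44]},
    {"xyz":[5.18,-0.39,0],"twist":[0,0,-4.44]},
    {"xyz":[5.18,-0.39,0],"twist":[0,0,-4.44]},
    {"xyz":[5.18,-0.39,0],"twist":[0,0,-4.44]}
  ]
}}

```text
invalid input at $.moves[0]: expected keys twist, xyz, grip
```

```bash
python3 go.py .4243 .2702 .12 169.25
```

```text
t 1.025 pos [ 0.3956 -0.3072  0.2498] yaw 75.60240764258579 F [ 1.4652 -0.2114 -0.4603] w 1.0052661378614345 q [ 0.7933  0.2431 -0.2924  1.8334  0.0793  1.0755  0.22  ] tz [ 0.0006 -0.0007 -1.    ]
xyz [ 9.4413 -1.9306  2.1565] twist [ 0.0009  0.0059 -9.3648]
```

Call:
{"op": "jog_arm", "data": {
  "moves": [
    {"xyz":[5.18,-0.39,0],"twist":[0,0,-4.44],"grip":-1},
    {"xyz":[5.18,-0.39,0],"twist":[0,0,-4.44],"grip":-1},
    {"xyz":[5.18,-0.39,0],"twist":[0,0,-4.44],"grip":-1},
    {"xyz":[5.18,-0.39,0],"twist":[0,0,-4.44],"grip":-1},
    {"xyz":[5.18,-0.39,0],"twist":[0,0,-4.44],"grip":-1}
  ]
}}

```text
clock: 1.65
position: [0.4514, -0.0006, 0.2497]
ee_rot: [1.574, 2.717, 0.0]
force: [1.4, -1.0, -0.3]
width: 0.999
```

```bash
python3 go.py .4243 .2702 .12 169.25
```

```text
t 1.65 pos [ 0.4514 -0.0006  0.2497] yaw 119.82764250764636 F [ 1.4309 -1.0173 -0.308 ] w 0.9988613532197446 q [ 0.4189  0.199  -0.6186  1.9186  0.1322  1.0629  0.2658] tz [ 0.0011 -0.0004 -1.    ]
xyz [4.1421 1.8522 2.1603] twist [ 0.0022  0.0067 -4.9422]
```

Call:
{"op": "jog_arm", "data": {
  "moves": [
    {"xyz":[4.14,1.85,2.16],"twist":[0,0,-4.94],"grip":-1},
    {"xyz":[4.14,1.85,2.16],"twist":[0,0,-4.94],"grip":-1},
    {"xyz":[4.14,1.85,2.16],"twist":[0,0,-4.94],"grip":-1},
    {"xyz":[4.14,1.85,2.16],"twist":[0,0,-4.94],"grip":-1},
    {"xyz":[4.14,1.85,2.16],"twist":[0,0,-4.94],"grip":-1}
  ]
}}

```text
clock: 2.28
position: [0.4242, 0.2705, 0.1189]
ee_rot: [-0.291, -3.128, -0.001]
force: [0.7, -1.1, -0.2]
width: 1.002
```

```bash
python3 go.py .4243 .2702 .12 169.25; python3 -c "
from h import *
crop('scene',340,110,160,120,5,'c2.png')"
```

```text
t 2.275 pos [0.4242 0.2705 0.1189] yaw 169.372982356843 F [ 0.7001 -1.058  -0.1764] w 1.0019433031536036 q [-0.086   0.5042 -0.7896  1.9588  0.4658  0.8678  0.2619] tz [-0.      0.0006 -1.    ]
xyz [-0.0021 -0.0046 -0.0188] twist [ 0.0032 -0.0006  0.0123]
```

View pics/c2.png

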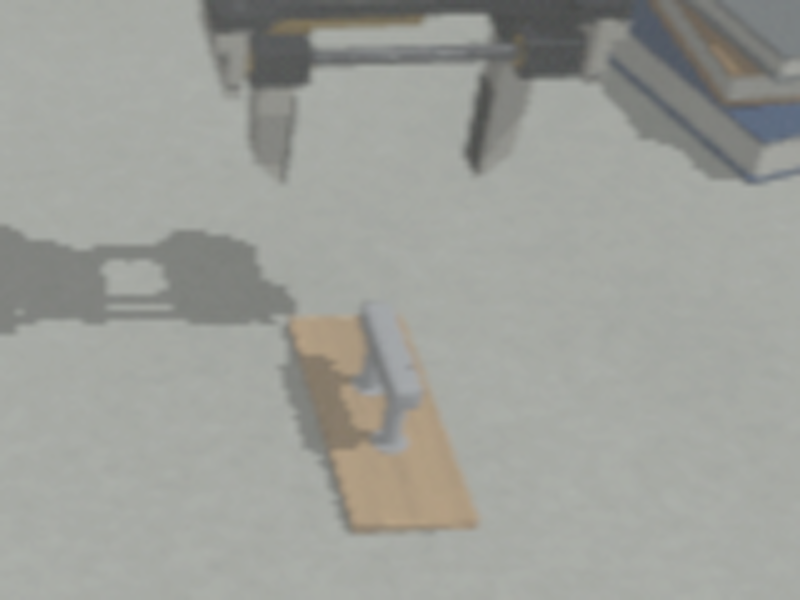

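The gripper, fingers at about (270,180) and (480,175), is over the near end of the lid; the far end of the lid is at (415,525). Descending.

Call:
{"op": "jog_arm", "data": {
  "moves": [
    {"xyz":[0,0,1.0],"twist":[0,0,0],"grip":-1},
    {"xyz":[0,0,1.5],"twist":[0,0,0],"grip":-1},
    {"xyz":[0,0,1.76],"twist":[0,0,0],"grip":-1},
    {"xyz":[0,0,1.76],"twist":[0,0,0],"grip":-1}
  ]
}}

```text
clock: 2.82
position: [0.4246, 0.2681, 0.0139]
ee_rot: [-0.299, -3.127, 0.001]
force: [0.8, -0.8, 0.1]
width: 1.002
```

```bash
python3 go.py .4243 .2702 .012 169.25
```

```text
t 2.825 pos [0.4246 0.2681 0.0139] yaw 169.0569227253418 F [ 0.7731 -0.7618  0.0704] w 1.0022682052968863 q [-0.1924  0.6475 -0.6548  2.0431  0.6399  0.6625  0.1068] tz [-0.0007 -0.0006 -1.    ]
xyz [0.0107 0.0328 0.0319] twist [-0.0043 -0.0033 -0.0193]
```

Call:
{"op": "jog_arm", "data": {
  "moves": [
    {"xyz":[0.0,0.03,0.02],"twist":[0,0,0],"grip":-1},
    {"xyz":[0.0,0.03,0.02],"twist":[0,0,0],"grip":1},
    {"xyz":[0.0,0.03,0.02],"twist":[0,0,0],"grip":1},
    {"xyz":[0.0,0.03,0.02],"twist":[0,0,0],"grip":1},
    {"xyz":[0.0,0.03,0.02],"twist":[0,0,0],"grip":1}
  ],
  "force": 45
}}

```text
clock: 3.45
position: [0.4251, 0.2702, 0.0131]
ee_rot: [0.299, 3.127, 0.0]
force: [1.0, 0.3, 2.9]
width: 0.641
```

Call:
{"op": "jog_arm", "data": {
  "moves": [
    {"xyz":[0,0,0],"twist":[0,0,0],"grip":1},
    {"xyz":[0,0,0],"twist":[0,0,0],"grip":1},
    {"xyz":[0,0,0],"twist":[0,0,0],"grip":1}
  ]
}}

```text
clock: 3.82
position: [0.4251, 0.2702, 0.0131]
ee_rot: [0.299, 3.127, 0.0]
force: [-0.3, -0.5, 5.4]
width: 0.638
```

```bash
python3 go.py .4243 .2702 .012 169.25
```

```text
t 3.825 pos [0.4251 0.2702 0.0131] yaw 169.07278894761305 F [-0.3487 -0.522   5.3895] w 0.6384913964561254 q [-0.1965  0.6499 -0.6534  2.0408  0.6422  0.6615  0.1032] tz [ 0.0003  0.0001 -1.    ]
xyz [ 0.0128 -0.0032  0.0183] twist [ 0.0009  0.0015 -0.0177]
```

Call:
{"op": "jog_arm", "data": {
  "moves": [
    {"xyz":[0,0,-0.5],"twist":[0,0,0],"grip":1},
    {"xyz":[0,0,-1.2],"twist":[0,0,0],"grip":1},
    {"xyz":[0,0,-1.8],"twist":[0,0,0],"grip":1},
    {"xyz":[0,0,-1.8],"twist":[0,0,0],"grip":1}
  ]
}}

```text
clock: 4.32
position: [0.426, 0.271, 0.1229]
ee_rot: [0.299, 3.124, 0.004]
force: [0.7, -0.3, -1.4]
width: 0.638
```

```bash
python3 go.py .4277 -.0055 .12 172; python3 -c "
from h import *
crop('scene',320,80,200,150,4,'c3.png')"
```

```text
t 4.325 pos [0.426  0.271  0.1229] yaw 169.0501782774962 F [ 0.6939 -0.2932 -1.4192] w 0.6375553514889699 q [-0.0815  0.5    -0.7943  1.9535  0.4637  0.8739  0.2598] tz [ 0.0034  0.002  -1.    ]
xyz [-0.9025 -4.5196  0.0398] twist [ 0.0145  0.0172 -0.295 ]
```

View pics/c3.png

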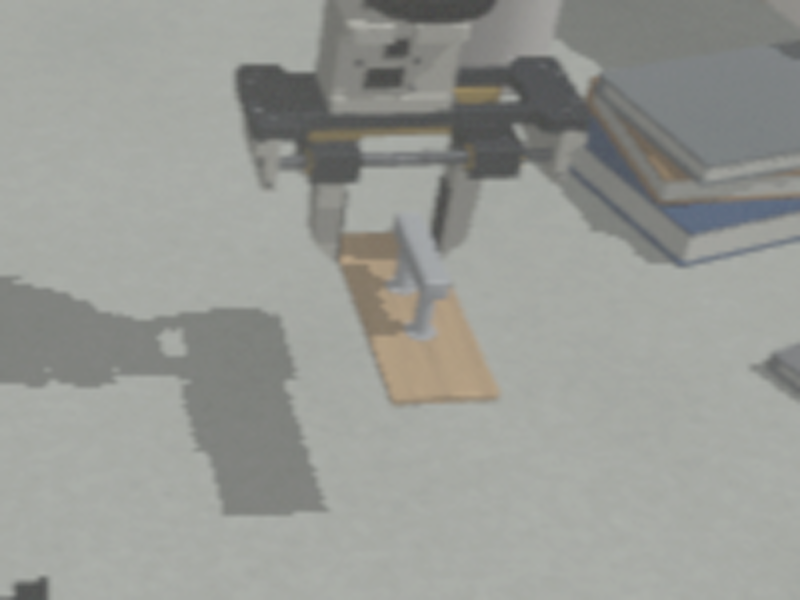

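The lid is held across its near end. Its front edge shows at crop (392,403)–(497,398), with a clean shadow. I'll check it for droop by projection while planning the next move.

```bash
python3 - <<'E'
from h import *
a=np.radians(-10.95);c=np.array([.426,.271]);d=np.array([np.cos(a),np.sin(a)]);n=np.array([-d[1],d[0]])
for z in(.104,.110,.116,.122):
    print(z,[(w2px("scene",[*(c+.145*d+s*.03*n),z])-[320,80])*4 for s in(-1,1)])
E
```

```text
0.104 [array([380.2908, 410.1136]), array([488.6301, 406.5262])]
0.11 [array([381.8543, 401.5747]), array([490.6424, 397.9891])]
0.116 [array([383.431 , 392.9642]), array([492.6716, 389.3806])]
0.122 [array([385.0209, 384.281 ]), array([494.7178, 380.6996])]
```

Call:
{"op": "jog_arm", "data": {
  "moves": [
    {"xyz":[-0.9,-4.52,0.04],"twist":[0,0,-0.3],"grip":1},
    {"xyz":[-0.9,-4.52,0.04],"twist":[0,0,-0.3],"grip":1},
    {"xyz":[-0.9,-4.52,0.04],"twist":[0,0,-0.3],"grip":1},
    {"xyz":[-0.9,-4.52,0.04],"twist":[0,0,-0.3],"grip":1},
    {"xyz":[-0.9,-4.52,0.04],"twist":[0,0,-0.3],"grip":1}
  ]
}}

```text
clock: 5.0
position: [0.4247, -0.0106, 0.1168]
ee_rot: [-0.224, -3.13, 0.002]
force: [0.6, -0.0, -1.7]
width: 0.641
```

```bash
python3 go.py .4277 -.0055 .12 172
```

```text
t 5.0 pos [ 0.4247 -0.0106  0.1168] yaw 171.80352684000493 F [ 0.5607 -0.0021 -1.6812] w 0.6414748730866686 q [ 0.5671  0.4011 -0.833   2.1313  0.4227  0.7826  0.8931] tz [-0.0038 -0.0013 -1.    ]
xyz [-0.0364  0.0913 -0.0536] twist [-0.0104 -0.0204 -0.0196]
```

Call:
{"op": "jog_arm", "data": {
  "moves": [
    {"xyz":[-0.03,0.08,0.5],"twist":[0,0,0],"grip":1},
    {"xyz":[-0.03,0.08,1.02],"twist":[0,0,0],"grip":1},
    {"xyz":[-0.03,0.08,1.02],"twist":[0,0,0],"grip":1},
    {"xyz":[-0.03,0.08,1.02],"twist":[0,0,0],"grip":1}
  ]
}}

```text
clock: 5.5
position: [0.4288, -0.0015, 0.0575]
ee_rot: [-0.216, -3.133, -0.0]
force: [-0.6, 0.7, -0.4]
width: 0.642
```

```bash
python3 go.py .4277 -.0055 .054 172; python3 - <<'E'
from h import *
crop('top',290,80,110,140,5,'c4.png')
print([(w2px("top",p)-[290,80])*5 for p in ([.5871,-.0279,.047],[.5871-.03*.139,-.0279-.03*.99,.047],[.5871+.03*.139,-.0279+.03*.99,.047])])
E
```

```text
t 5.5 pos [ 0.4288 -0.0015  0.0575] yaw 172.1137149301463 F [-0.646   0.6695 -0.4031] w 0.6421035321859963 q [ 0.455   0.4988 -0.74    2.1833  0.5578  0.6541  0.7523] tz [-0.0009  0.0002 -1.    ]
xyz [ 0.0089 -0.0679  0.0577] twist [ 0.0007 -0.0054  0.0114]
[array([233.3947, 446.7696]), array([294.8942, 454.3877]), array([171.9141, 439.1538])]
```

View pics/c4.png

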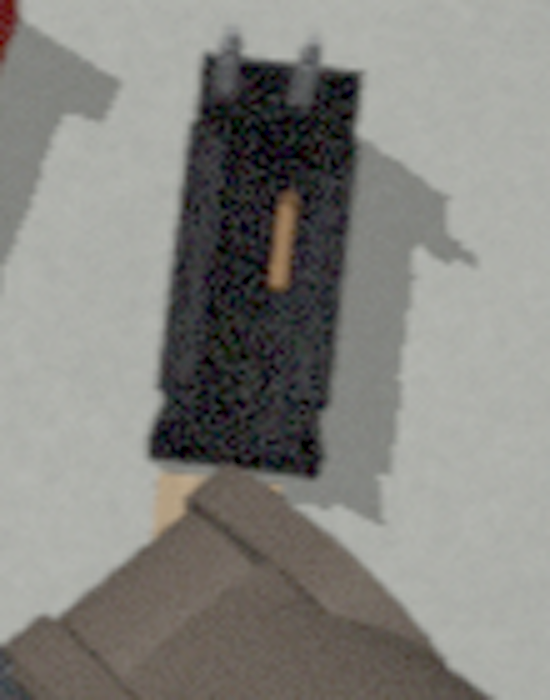

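The lid's front edge runs from (157,473) to about (284,487), just short of the mouth, which spans (150,457) to (320,475). It sits about 4 mm to the left, and the TCP offset agrees. Correcting that before sliding in.

Call:
{"op": "jog_arm", "data": {
  "moves": [
    {"xyz":[0,-0.068,0.055],"twist":[0,0,0],"grip":1},
    {"xyz":[0,-0.068,0.055],"twist":[0,0,0],"grip":1},
    {"xyz":[0,-0.068,0.055],"twist":[0,0,0],"grip":1}
  ]
}}

```text
clock: 5.92
position: [0.4286, -0.0061, 0.0543]
ee_rot: [0.218, 3.134, -0.0]
force: [0.7, -0.4, -0.6]
width: 0.641
```

```bash
python3 go.py .4277 -.0055 .054 172 .4871 -.0139 .054 172
```

```text
t 5.925 pos [ 0.4286 -0.0061  0.0543] yaw 172.05192909214347 F [ 0.6942 -0.4211 -0.6166] w 0.6407190132654894 q [ 0.4597  0.5028 -0.7335  2.1875  0.5667  0.6453  0.7531] tz [ 0.0005 -0.0002 -1.    ]
xyz [0.0164 0.0074 0.005 ] twist [-0.0007  0.0028  0.0052]
xyz [-0.9998 -0.0009  0.    ] twist [0. 0. 0.]
```

Call:
{"op": "jog_arm", "data": {
  "moves": [
    {"xyz":[-0.2,0,0],"twist":[0,0,0],"grip":1},
    {"xyz":[-0.4,0,0],"twist":[0,0,0],"grip":1},
    {"xyz":[-0.6,0,0],"twist":[0,0,0],"grip":1},
    {"xyz":[-0.8,0,0],"twist":[0,0,0],"grip":1},
    {"xyz":[-0.8,0,0],"twist":[0,0,0],"grip":1}
  ]
}}

```text
clock: 6.55
position: [0.4575, -0.0118, 0.0484]
ee_rot: [-0.208, -3.101, 0.008]
force: [-47.5, 12.0, 0.2]
width: 0.64
```

```bash
python3 go.py .4762 -.0125 .054 172
```

```text
t 6.55 pos [ 0.4575 -0.0118  0.0484] yaw 172.2999429236862 F [-47.4827  12.0121   0.1675] w 0.6402158369867408 q [ 0.4522  0.5642 -0.7227  2.097   0.5603  0.719   0.7944] tz [-0.0343 -0.0028 -0.9994]
xyz [-0.3077  0.0288 -0.1044] twist [-0.0427 -0.1926  0.0307]
```

Jammed at 47 N, so I'll back off at once and look.

Call:
{"op": "jog_arm", "data": {
  "moves": [
    {"xyz":[0.4,0.0,0],"twist":[0,0,0],"grip":1},
    {"xyz":[0.8,0,0],"twist":[0,0,0],"grip":1},
    {"xyz":[0.8,0,0],"twist":[0,0,0],"grip":1}
  ]
}}

```text
clock: 6.92
position: [0.4277, -0.006, 0.054]
ee_rot: [-0.216, -3.133, 0.001]
force: [0.8, -0.4, -0.5]
width: 0.639
```

```bash
python3 go.py .4277 -.0055 .054 172; python3 - <<'E'
from h import *
crop('scene',270,120,100,150-20,6,'c5.png')
E
```

```text
t 6.925 pos [ 0.4277 -0.006   0.054 ] yaw 172.12043533462892 F [ 0.7698 -0.3526 -0.4772] w 0.6393821256526725 q [ 0.4594  0.5031 -0.734   2.1887  0.5671  0.6457  0.753 ] tz [-0.001  -0.0005 -1.    ]
xyz [ 0.0007  0.0076 -0.0005] twist [-0.0037 -0.0053  0.012 ]
```

View pics/c5.png

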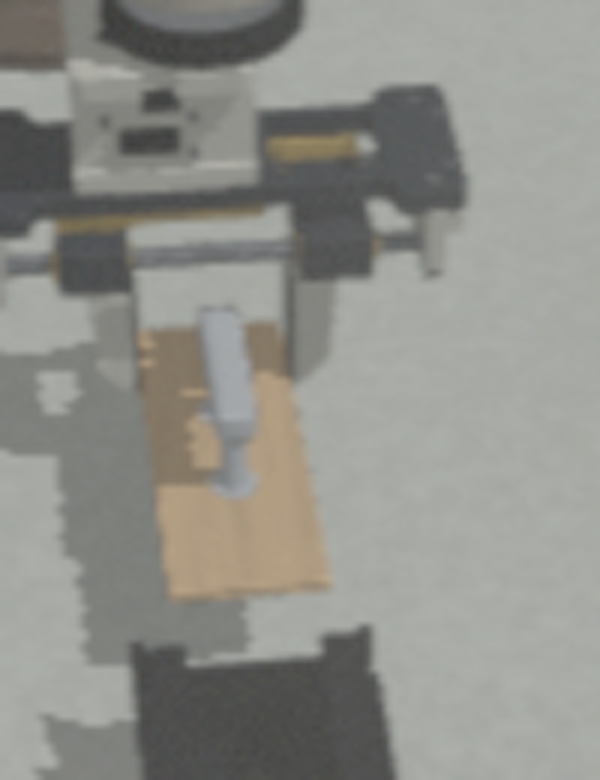

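```bash
python3 - <<'E'
from h import *
f=lambda u,v,z:px2w("scene",(u/6+270-.42,v/6+120-.42),z)[:2]*1000
for z in(.035,.041,.045):print(z,"lid front",f(170,600,z),f(330,587,z),(f(170,600,z)+f(330,587,z))/2)
for z in (.052,.057,.060):print(z,"walls",f(135,645,z),f(370,628,z),(f(135,645,z)+f(370,628,z))/2,"gap",(f(187,648,z)+f(321,640,z))/2)
c=np.array([.4277,-.006]);a=np.radians(-7.9);print("expected front mid",(c+.145*np.array([np.cos(a),np.sin(a)]))*1000)
E
```

```text
0.035 lid front [544.8779 -47.0259] [552.3465  12.2256] [548.6122 -17.4001]
0.041 lid front [551.0266 -48.0599] [558.4276  10.6557] [554.7271 -18.7021]
0.045 lid front [555.1257 -48.7493] [562.4816   9.609 ] [558.8037 -19.5701]
0.052 walls [581.8025 -66.5827] [593.4836  16.4289] [587.6431 -25.0769] gap [591.425 -25.5  ]
0.057 walls [586.7755 -67.3158] [598.3663  15.0537] [592.5709 -26.1311] gap [596.3236 -26.5509]
0.06 walls [589.7593 -67.7556] [601.2959  14.2285] [595.5276 -26.7636] gap [599.2628 -27.1814]
expected front mid [571.3239 -25.9295]
```

```bash
python3 - <<'E'
from h import *
f=lambda u,v,z:px2w("scene",(u/6+270-.42,v/6+120-.42),z)[:2]*1000
for z in(.041,.047,.06):print(z,"rear",f(137,330,z),f(277,323,z), "fronttop", (f(170,592,z)+f(330,579,z))/2)
g=lambda u,v,z:px2w("top",(u/5+290-.4,v/5+80-.4),z)[:2]*1000
for z in (.047,.053,.06):print("c4 front left",z,g(157,473,z),g(284,487,z))
for z in (.06,.08,.087,.095):print("handle top near/far",z,f(219,310,z),f(237,437,z)) 
E
```

```text
0.041 rear [389.9447 -29.1621] [399.3428  28.2511] fronttop [550.5741 -17.7524]
0.047 rear [397.5636 -30.3686] [406.876   26.5205] fronttop [556.7269 -19.063 ]
0.06 rear [414.0714 -32.9828] [423.1979  22.7709] fronttop [570.0579 -21.9029]
c4 front left 0.047 [575.6355  10.2308] [567.8995 -51.0023]
c4 front left 0.053 [574.3376  10.2919] [566.6419 -50.6227]
c4 front left 0.06 [572.8234  10.3632] [565.1746 -50.1798]
handle top near/far 0.06 [409.144    1.8825] [488.6671  -8.479 ]
handle top near/far 0.08 [434.6949  -3.2317] [511.7264 -13.2685]
handle top near/far 0.087 [443.6377  -5.0216] [519.7972 -14.9448]
handle top near/far 0.095 [453.8581  -7.0673] [529.021  -16.8607]
```

The lid slipped back about 14 mm in the jaws; its front is at (170,600)–(330,585) in the crop. It had met the rack's blunt ledge front only 1 mm below it. The entry opening is 40 to 52.5 mm, so I'll enter about 3.5 mm higher and 2 mm further right.

Call:
{"op": "jog_arm", "data": {
  "moves": [
    {"xyz":[0,-0.03,-0.058],"twist":[0,0,0],"grip":1},
    {"xyz":[0,-0.03,-0.058],"twist":[0,0,0],"grip":1},
    {"xyz":[-0.25,-0.03,-0.058],"twist":[0,0,0],"grip":1},
    {"xyz":[-0.5,-0.03,-0.058],"twist":[0,0,0],"grip":1},
    {"xyz":[-0.6,-0.03,-0.058],"twist":[0,0,0],"grip":1}
  ]
}}

```text
clock: 7.6
position: [0.4656, -0.0128, 0.0575]
ee_rot: [0.218, 3.133, 0.001]
force: [-0.5, -0.1, -2.7]
width: 0.64
```

```bash
python3 go.py .4277 -.0055 .0575 172
```

```text
t 7.6 pos [ 0.4656 -0.0128  0.0575] yaw 172.0267948142372 F [-0.4644 -0.1239 -2.7044] w 0.6395532707071362 q [ 0.4643  0.5421 -0.7286  2.1005  0.5626  0.6988  0.7938] tz [ 0.0008  0.0006 -1.    ]
xyz [ 0.6421  0.0322 -0.0011] twist [0.0038 0.0038 0.0027]
```

Call:
{"op": "jog_arm", "data": {
  "moves": [
    {"xyz":[-0.15,0,0.01],"twist":[0,0,0],"grip":1},
    {"xyz":[-0.3,0,0.02],"twist":[0,0,0],"grip":1},
    {"xyz":[-0.3,0,0.02],"twist":[0,0,0],"grip":1}
  ]
}}

```text
clock: 7.98
position: [0.4824, -0.0152, 0.0562]
ee_rot: [0.218, 3.134, 0.001]
force: [0.6, 0.2, -3.1]
width: 0.642
```

Call:
{"op": "jog_arm", "data": {
  "moves": [
    {"xyz":[-0.1,0,0.025],"twist":[0,0,0],"grip":1},
    {"xyz":[-0.2,0,0.025],"twist":[0,0,0],"grip":1},
    {"xyz":[-0.3,0,0.025],"twist":[0,0,0],"grip":1},
    {"xyz":[-0.3,0,0.025],"twist":[0,0,0],"grip":1}
  ]
}}

```text
clock: 8.48
position: [0.5003, -0.0176, 0.0549]
ee_rot: [0.218, 3.133, 0.0]
force: [1.2, 0.0, -2.8]
width: 0.639
```

Call:
{"op": "jog_arm", "data": {
  "moves": [
    {"xyz":[-0.15,0,0.01],"twist":[0,0,0],"grip":1},
    {"xyz":[-0.3,0,0.01],"twist":[0,0,0],"grip":1},
    {"xyz":[-0.45,0,0.01],"twist":[0,0,0],"grip":1},
    {"xyz":[-0.6,0,0.01],"twist":[0,0,0],"grip":1},
    {"xyz":[-0.6,0,0.01],"twist":[0,0,0],"grip":1}
  ]
}}

```text
clock: 9.1
position: [0.5362, -0.0226, 0.0542]
ee_rot: [0.218, 3.133, 0.001]
force: [0.3, -0.4, -2.5]
width: 0.639
```

```bash
python3 go.py .566 -.0255 .0535 172; python3 - <<'E'
from h import *
crop('scene',260,150,110,150,5,'c6.png')
E
```

```text
t 9.1 pos [ 0.5362 -0.0226  0.0542] yaw 172.04791990047786 F [ 0.2846 -0.4382 -2.545 ] w 0.6388136221496991 q [ 0.4442  0.6305 -0.7051  1.9351  0.5714  0.7842  0.8472] tz [ 0.0008  0.0003 -1.    ]
xyz [-0.4985  0.0214  0.0124] twist [0.0024 0.0045 0.0048]
```

View pics/c6.png

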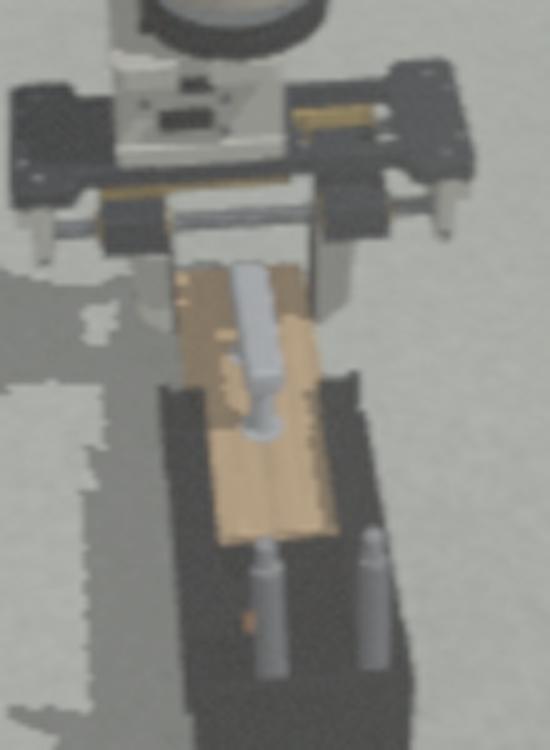

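The lid is in the grooves: its edges are hidden under both lips, and its front edge is at (218,543)–(338,532). Sliding further.

Call:
{"op": "jog_arm", "data": {
  "moves": [
    {"xyz":[-0.15,0,0.01],"twist":[0,0,0],"grip":1},
    {"xyz":[-0.3,0,0.01],"twist":[0,0,0],"grip":1},
    {"xyz":[-0.45,0,0.01],"twist":[0,0,0],"grip":1},
    {"xyz":[-0.45,0,0.01],"twist":[0,0,0],"grip":1}
  ]
}}

```text
clock: 9.65
position: [0.563, -0.0262, 0.0537]
ee_rot: [0.218, 3.133, 0.001]
force: [1.1, -0.2, -2.3]
width: 0.642
```

Call:
{"op": "jog_arm", "data": {
  "moves": [
    {"xyz":[0,0,0],"twist":[0,0,0],"grip":0.2},
    {"xyz":[0,0,0],"twist":[0,0,0],"grip":-0.4},
    {"xyz":[0,0,0],"twist":[0,0,0],"grip":-0.6},
    {"xyz":[0,0,0],"twist":[0,0,0],"grip":-0.6}
  ]
}}

```text
clock: 10.15
position: [0.5618, -0.0265, 0.0537]
ee_rot: [0.217, 3.134, -0.0]
force: [0.1, -0.1, -0.2]
width: 0.795
```

```bash
python3 go.py .488 -.0145 .0545 172  .512 -.0185 .0535 172
```

```text
t 10.15 pos [ 0.5618 -0.0265  0.0537] yaw 172.06172936989353 F [ 0.0521 -0.1221 -0.23  ] w 0.7948979769660011 q [ 0.4359  0.662  -0.6981  1.8713  0.5722  0.8187  0.8689] tz [ 0.     -0.0003 -1.    ]
xyz [ 1.2467  0.0281 -0.0134] twist [-0.0017  0.0004  0.0062]
xyz [-0.4054 -0.0103  0.0167] twist [0. 0. 0.]
```

Call:
{"op": "jog_arm", "data": {
  "moves": [
    {"xyz":[0.6,0.01,0],"twist":[0,0,0],"grip":-0.6},
    {"xyz":[1.15,0.02,0],"twist":[0,0,0],"grip":-0.6},
    {"xyz":[1.15,0.02,0.05],"twist":[0,0,0],"grip":1},
    {"xyz":[1.15,0.02,0.05],"twist":[0,0,0],"grip":1},
    {"xyz":[1.15,0.02,0.05],"twist":[0,0,0],"grip":1}
  ],
  "force": 20
}}

```text
clock: 10.78
position: [0.4949, -0.0157, 0.0507]
ee_rot: [0.218, 3.133, 0.001]
force: [0.2, -0.4, -0.4]
width: 0.523
```

Call:
{"op": "jog_arm", "data": {
  "moves": [
    {"xyz":[0,0,0],"twist":[0,0,0],"grip":1},
    {"xyz":[0,0,0],"twist":[0,0,0],"grip":1},
    {"xyz":[0,0,0],"twist":[0,0,0],"grip":1}
  ]
}}

```text
clock: 11.15
position: [0.4938, -0.0156, 0.0506]
ee_rot: [-0.217, -3.134, -0.0]
force: [0.4, 0.3, -0.3]
width: 0.193
```

```bash
python3 go.py .515 -.0178 .050 172 .5757 -.0263 .050 172; python3 - <<'E'
from h import *
crop('scene',260,130,110,150,5,'c7.png')
E
```

```text
t 11.15 pos [ 0.4938 -0.0156  0.0506] yaw 172.06959760827345 F [ 0.3502  0.3383 -0.327 ] w 0.19300947995534545 q [ 0.4483  0.586  -0.7112  2.039   0.577   0.723   0.8039] tz [-0.  0. -1.]
xyz [-0.3542  0.0124  0.0098] twist [ 0.0002 -0.0002  0.007 ]
xyz [-1.0215  0.0005  0.    ] twist [0. 0. 0.]
```

View pics/c7.png

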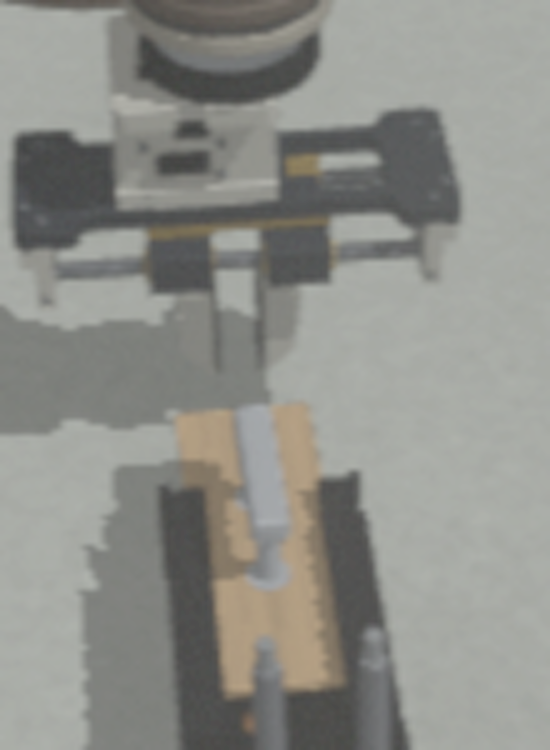

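The fingers at (240,360) are behind the lid's rear edge, which runs (175,415)–(315,405) and stands about 40 mm proud. Pushing it in.

Call:
{"op": "jog_arm", "data": {
  "moves": [
    {"xyz":[-0.35,0.012,0.01],"twist":[0,0,0],"grip":1},
    {"xyz":[-0.6,0.012,0.01],"twist":[0,0,0],"grip":1},
    {"xyz":[-0.85,0.012,0.01],"twist":[0,0,0],"grip":1},
    {"xyz":[-1.1,0.012,0.01],"twist":[0,0,0],"grip":1},
    {"xyz":[-1.2,0.012,0.01],"twist":[0,0,0],"grip":1}
  ]
}}

```text
clock: 11.82
position: [0.5661, -0.0248, 0.0499]
ee_rot: [0.218, 3.134, 0.0]
force: [-1.9, 0.7, 0.6]
width: 0.004
```

Call:
{"op": "jog_arm", "data": {
  "moves": [
    {"xyz":[-0.05,0,0],"twist":[0,0,0],"grip":1},
    {"xyz":[-0.05,0,0],"twist":[0,0,0],"grip":1}
  ]
}}

```text
clock: 12.08
position: [0.5682, -0.0255, 0.05]
ee_rot: [0.217, 3.134, -0.0]
force: [0.3, -0.8, -0.4]
width: 0.007
```

Call:
{"op": "jog_arm", "data": {
  "moves": [
    {"xyz":[-0.04,0,0],"twist":[0,0,0],"grip":1},
    {"xyz":[-0.08,0,0],"twist":[0,0,0],"grip":1},
    {"xyz":[-0.08,0,0],"twist":[0,0,0],"grip":1}
  ]
}}

```text
clock: 12.45
position: [0.5732, -0.0261, 0.0501]
ee_rot: [0.217, 3.134, -0.0]
force: [0.1, -0.9, -0.9]
width: 0.006
```

Call:
{"op": "jog_arm", "data": {
  "moves": [
    {"xyz":[-0.05,0,0],"twist":[0,0,0],"grip":1},
    {"xyz":[-0.05,0,0],"twist":[0,0,0],"grip":1}
  ]
}}

```text
clock: 12.7
position: [0.5744, -0.0262, 0.0498]
ee_rot: [-0.216, -3.131, 0.001]
force: [-6.6, 0.4, 3.8]
width: 0.006
```

Call:
{"op": "jog_arm", "data": {
  "moves": [
    {"xyz":[-0.03,0,0],"twist":[0,0,0],"grip":1},
    {"xyz":[-0.03,0,0],"twist":[0,0,0],"grip":1}
  ]
}}

```text
clock: 12.95
position: [0.5746, -0.0262, 0.0497]
ee_rot: [-0.215, -3.129, 0.002]
force: [-12.2, 1.5, 9.2]
width: 0.005
```

Call:
{"op": "jog_arm", "data": {
  "moves": [
    {"xyz":[0.3,0,0],"twist":[0,0,0],"grip":1},
    {"xyz":[0.6,0,0],"twist":[0,0,0],"grip":1},
    {"xyz":[0.6,0,-0.6],"twist":[0,0,0],"grip":1},
    {"xyz":[0.6,0,-1.2],"twist":[0,0,0],"grip":-0.4},
    {"xyz":[0.6,0,-1.2],"twist":[0,0,0],"grip":-0.4}
  ]
}}

```text
clock: 13.58
position: [0.544, -0.0213, 0.1247]
ee_rot: [0.217, 3.129, 0.0]
force: [0.5, 0.1, 0.8]
width: 0.173
```

```bash
python3 go.py .6644 -.0385 .12 172; python3 - <<'E'
from h import *
crop('scene',270,190,90,130,5,'c8.png')
E
```

```text
t 13.575 pos [ 0.544  -0.0213  0.1247] yaw 172.06092717224888 F [0.511  0.1431 0.8303] w 0.1728111705480599 q [ 0.4937  0.5501 -0.7747  1.8606  0.4788  0.9208  0.9282] tz [ 0.0052 -0.0002 -1.    ]
xyz [-2.0263 -0.0066  0.0883] twist [0.0031 0.0298 0.0061]
```

View pics/c8.png

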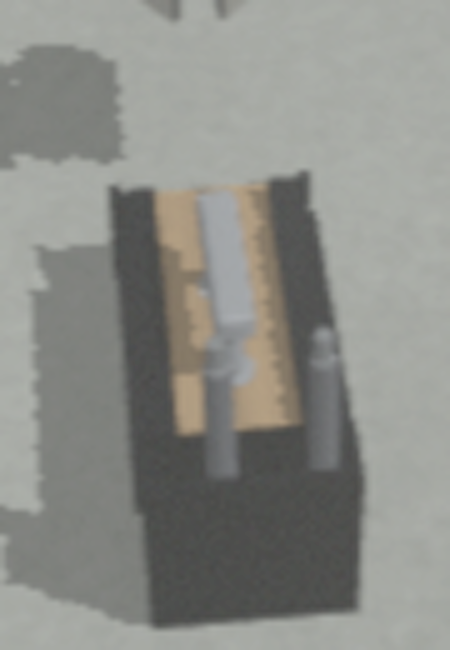

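The lid is home: its far end is against the pen block at (175,435)–(300,425), and the push met a firm stop at 6 to 12 N. The pencils stand unchanged. Next, over the handle.

Call:
{"op": "jog_arm", "data": {
  "moves": [
    {"xyz":[-0.7,0,0],"twist":[0,0,0],"grip":0.1},
    {"xyz":[-1.4,0,0],"twist":[0,0,0],"grip":0.1},
    {"xyz":[-2.01,-0.007,0],"twist":[0,0,0],"grip":0.1},
    {"xyz":[-2.01,-0.007,0],"twist":[0,0,0],"grip":0.1},
    {"xyz":[-2.01,-0.007,0],"twist":[0,0,0],"grip":0.1}
  ]
}}

```text
clock: 14.25
position: [0.6602, -0.0383, 0.1207]
ee_rot: [-0.216, -3.132, 0.0]
force: [0.0, -0.0, -0.0]
width: 0.455
```

```bash
python3 go.py .6636 -.0386 .075 172; python3 - <<'E'
from h import *
crop('scene',270,140,90,130,5,'c9.png')
E
```

```text
t 14.25 pos [ 0.6602 -0.0383  0.1207] yaw 172.10334606326018 F [ 0.0045 -0.0308 -0.0197] w 0.4549089384763852 q [ 0.4177  0.7135 -0.7207  1.5587  0.5145  1.0692  0.9981] tz [-0.0023  0.0001 -1.    ]
xyz [-0.0582  0.0033  0.7613] twist [-0.0013 -0.0134  0.0103]
```

View pics/c9.png

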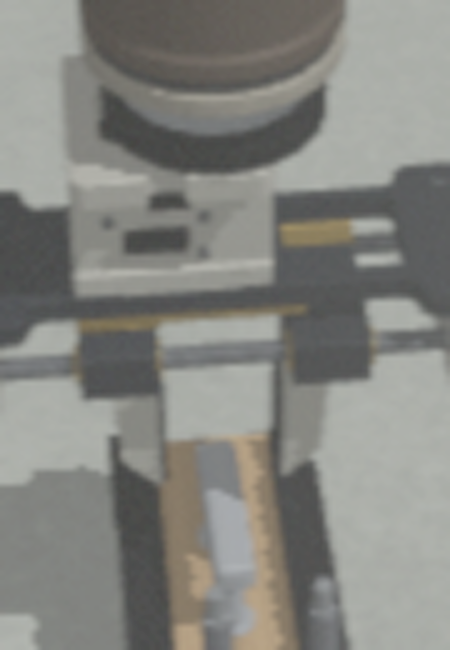

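The bar, at about (225,520), lies midway between the fingers at (165,475) and (280,470). Descending and closing.

Call:
{"op": "jog_arm", "data": {
  "moves": [
    {"xyz":[-0.04,0,0.3],"twist":[0,0,0],"grip":0.1},
    {"xyz":[-0.04,0,0.6],"twist":[0,0,0],"grip":0.1},
    {"xyz":[-0.04,0,0.75],"twist":[0,0,0],"grip":0.1},
    {"xyz":[-0.04,0,0.75],"twist":[0,0,0],"grip":0.1},
    {"xyz":[-0.04,0,0.75],"twist":[0,0,0],"grip":0.1}
  ]
}}

```text
clock: 14.92
position: [0.664, -0.0388, 0.0774]
ee_rot: [0.217, 3.133, 0.0]
force: [-0.1, 0.6, 0.0]
width: 0.452
```

```bash
python3 go.py .6636 -.0386 .075 172
```

```text
t 14.925 pos [ 0.664  -0.0388  0.0774] yaw 172.07485827192852 F [-0.0916  0.5833  0.014 ] w 0.452183220478444 q [ 0.4025  0.7616 -0.6945  1.5862  0.5532  0.9982  0.97  ] tz [ 0.0006  0.0001 -1.    ]
xyz [0.0079 0.0026 0.04  ] twist [0.0013 0.0033 0.0075]
```

Call:
{"op": "jog_arm", "data": {
  "moves": [
    {"xyz":[0,0,0.03],"twist":[0,0,0],"grip":0.1},
    {"xyz":[0,0,0.03],"twist":[0,0,0],"grip":1},
    {"xyz":[0,0,0.03],"twist":[0,0,0],"grip":1},
    {"xyz":[0,0,0.03],"twist":[0,0,0],"grip":1},
    {"xyz":[0,0,0.03],"twist":[0,0,0],"grip":1}
  ],
  "force": 45
}}

```text
clock: 15.55
position: [0.6639, -0.0388, 0.0753]
ee_rot: [0.217, 3.134, 0.0]
force: [-0.1, 1.6, 0.8]
width: 0.174
```

Call:
{"op": "jog_arm", "data": {
  "moves": [
    {"xyz":[0,0,0],"twist":[0,0,0],"grip":1},
    {"xyz":[0,0,0],"twist":[0,0,0],"grip":1},
    {"xyz":[0,0,0],"twist":[0,0,0],"grip":1}
  ]
}}

```text
clock: 15.92
position: [0.6639, -0.0388, 0.0753]
ee_rot: [0.217, 3.134, 0.0]
force: [0.7, 0.6, 0.7]
width: 0.169
```

Bar held (16 mm). Creeping up.

Call:
{"op": "jog_arm", "data": {
  "moves": [
    {"xyz":[0,0,-0.017],"twist":[0,0,0],"grip":1},
    {"xyz":[0,0,-0.017],"twist":[0,0,0],"grip":1},
    {"xyz":[0,0,-0.017],"twist":[0,0,0],"grip":1}
  ]
}}

```text
clock: 16.3
position: [0.6636, -0.0389, 0.0761]
ee_rot: [-0.217, -3.134, -0.0]
force: [-0.6, 1.4, -1.8]
width: 0.167
```

Call:
{"op": "jog_arm", "data": {
  "moves": [
    {"xyz":[0,0,-0.01],"twist":[0,0,0],"grip":1},
    {"xyz":[0,0,-0.01],"twist":[0,0,0],"grip":1},
    {"xyz":[0,0,-0.01],"twist":[0,0,0],"grip":1}
  ]
}}

```text
clock: 16.68
position: [0.6636, -0.0389, 0.0768]
ee_rot: [-0.217, -3.134, -0.0]
force: [-0.1, 0.9, -1.7]
width: 0.168
```

Call:
{"op": "jog_arm", "data": {
  "moves": [
    {"xyz":[0,0,-0.017],"twist":[0,0,0],"grip":1},
    {"xyz":[0,0,-0.017],"twist":[0,0,0],"grip":1}
  ]
}}

```text
clock: 16.92
position: [0.6635, -0.0388, 0.0774]
ee_rot: [-0.217, -3.134, -0.0]
force: [1.6, 3.2, -7.0]
width: 0.17
```

Call:
{"op": "jog_arm", "data": {
  "moves": [
    {"xyz":[0,0,-0.012],"twist":[0,0,0],"grip":1},
    {"xyz":[0,0,-0.012],"twist":[0,0,0],"grip":1}
  ]
}}

```text
clock: 17.18
position: [0.6635, -0.0388, 0.0779]
ee_rot: [-0.217, -3.133, -0.0]
force: [3.2, 4.1, -13.0]
width: 0.171
```

Call:
{"op": "jog_arm", "data": {
  "moves": [
    {"xyz":[0,0,-0.012],"twist":[0,0,0],"grip":1},
    {"xyz":[0,0,-0.012],"twist":[0,0,0],"grip":1}
  ]
}}

```text
clock: 17.42
position: [0.6635, -0.0388, 0.0783]
ee_rot: [-0.217, -3.133, -0.001]
force: [5.5, 4.2, -18.0]
width: 0.171
```

Stiff now, so I'll ease back to about 13 N and hold.

Call:
{"op": "jog_arm", "data": {
  "moves": [
    {"xyz":[0,0,0.011],"twist":[0,0,0],"grip":1},
    {"xyz":[0,0,0.011],"twist":[0,0,0],"grip":1}
  ]
}}

```text
clock: 17.68
position: [0.6635, -0.0388, 0.0781]
ee_rot: [-0.217, -3.133, -0.0]
force: [3.9, 3.7, -15.1]
width: 0.171
```

Call:
{"op": "jog_arm", "data": {
  "moves": [
    {"xyz":[0,0,0],"twist":[0,0,0],"grip":1},
    {"xyz":[0,0,0],"twist":[0,0,0],"grip":1},
    {"xyz":[0,0,0],"twist":[0,0,0],"grip":1}
  ]
}}

```text
clock: 18.05
position: [0.6635, -0.0388, 0.0781]
ee_rot: [-0.217, -3.133, -0.0]
force: [3.7, 4.1, -16.2]
width: 0.169
```

Call:
{"op": "jog_arm", "data": {
  "moves": [
    {"xyz":[0,0,0.007],"twist":[0,0,0],"grip":1},
    {"xyz":[0,0,0.007],"twist":[0,0,0],"grip":1}
  ]
}}

```text
clock: 18.3
position: [0.6636, -0.0388, 0.078]
ee_rot: [-0.217, -3.134, -0.0]
force: [2.1, 4.7, -12.3]
width: 0.168
```

Call:
{"op": "jog_arm", "data": {
  "moves": [
    {"xyz":[0,0,0],"twist":[0,0,0],"grip":1},
    {"xyz":[0,0,0],"twist":[0,0,0],"grip":1},
    {"xyz":[0,0,0],"twist":[0,0,0],"grip":1},
    {"xyz":[0,0,0],"twist":[0,0,0],"grip":1},
    {"xyz":[0,0,0],"twist":[0,0,0],"grip":1}
  ]
}}

```text
clock: 18.92
position: [0.6636, -0.0388, 0.0781]
ee_rot: [-0.217, -3.134, -0.0]
force: [2.7, 3.1, -13.9]
width: 0.172
```

Call:
{"op": "jog_arm", "data": {
  "moves": [
    {"xyz":[0,0,0],"twist":[0,0,0],"grip":1},
    {"xyz":[0,0,0],"twist":[0,0,0],"grip":1},
    {"xyz":[0,0,0],"twist":[0,0,0],"grip":1},
    {"xyz":[0,0,0],"twist":[0,0,0],"grip":1}
  ]
}}

```text
clock: 19.42
position: [0.6636, -0.0388, 0.0781]
ee_rot: [-0.217, -3.134, -0.0]
force: [2.2, 5.4, -14.0]
width: 0.171
```

Held well over a second at 12 to 16 N. Lowering and releasing.

Call:
{"op": "jog_arm", "data": {
  "moves": [
    {"xyz":[0,0,0.015],"twist":[0,0,0],"grip":1},
    {"xyz":[0,0,0.03],"twist":[0,0,0],"grip":1},
    {"xyz":[0,0,0.046],"twist":[0,0,0],"grip":1},
    {"xyz":[0,0,0.046],"twist":[0,0,0],"grip":1},
    {"xyz":[0,0,0.046],"twist":[0,0,0],"grip":1}
  ]
}}

```text
clock: 20.05
position: [0.6643, -0.039, 0.0761]
ee_rot: [0.217, 3.133, -0.0]
force: [-0.5, 2.4, -0.1]
width: 0.171
```

Call:
{"op": "jog_arm", "data": {
  "moves": [
    {"xyz":[0,0,0],"twist":[0,0,0],"grip":0.4},
    {"xyz":[0,0,0],"twist":[0,0,0],"grip":0.1},
    {"xyz":[0,0,0],"twist":[0,0,0],"grip":0.1},
    {"xyz":[0,0,0],"twist":[0,0,0],"grip":0.1}
  ]
}}

```text
clock: 20.55
position: [0.6638, -0.0392, 0.0754]
ee_rot: [-0.217, -3.134, 0.0]
force: [0.9, 0.2, -1.2]
width: 0.446
```

Straight up, then back, and check.

Call:
{"op": "jog_arm", "data": {
  "moves": [
    {"xyz":[0,0,-0.3],"twist":[0,0,0],"grip":0.1},
    {"xyz":[0,0,-0.8],"twist":[0,0,0],"grip":0.1},
    {"xyz":[0,0,-1.5],"twist":[0,0,0],"grip":0.1},
    {"xyz":[1.0,0,-2.0],"twist":[0,0,0],"grip":0.1},
    {"xyz":[2.0,0,-2.5],"twist":[0,0,0],"grip":0.1}
  ]
}}

```text
clock: 21.18
position: [0.5522, -0.0228, 0.2234]
ee_rot: [0.217, 3.133, 0.0]
force: [-0.3, -0.8, 1.3]
width: 0.451
```

Call:
{"op": "jog_arm", "data": {
  "moves": [
    {"xyz":[1.5,0,0],"twist":[0,0,0],"grip":0.1},
    {"xyz":[1.5,0,0],"twist":[0,0,0],"grip":0.1},
    {"xyz":[1.5,0,0],"twist":[0,0,0],"grip":0.1}
  ]
}}

```text
clock: 21.55
position: [0.4624, -0.0109, 0.2227]
ee_rot: [0.215, 3.133, -0.004]
force: [1.9, -0.1, 1.4]
width: 0.448
```

```bash
python3 - <<'E'
from h import *
o=arm.observe();print(o["clock"],o["position"],o["force"])
cv2.imwrite("pics/end.png",cv2.resize(arm.get_image("scene")[170:370,140:520],None,fx=2,fy=2,interpolation=cv2.INTER_CUBIC))
E
```

```text
21.55 [ 0.4624 -0.0109  0.2227] [ 1.8512 -0.1319  1.3521]
```

```bash
python3 - <<'E'
from h import *
crop('scene',270,190,90,130,5,'e8.png')
a,b=[cv2.imread("pics/"+f).astype(np.float32).mean(2)[170:480,100:370] for f in("c8.png","e8.png")]
print("lid/pencil region shift px*5",cv2.phaseCorrelate(a,b),np.abs(a-b).mean())
s0=cv2.imread("pics/scene0.png");s1=arm.get_image("scene")
for n,(u,v,w,h) in dict(abacus=(160,200,75,75),compass=(160,285,55,80),jar=(470,230,45,45)).items():
    print(n,np.abs(s0[v:v+h,u:u+w].astype(float)-s1[v:v+h,u:u+w]).mean())
def wood(f):
    m=cv2.inRange(cv2.cvtColor(cv2.imread("pics/"+f),cv2.COLOR_BGR2HSV),(8,60,100),(25,255,255));return cv2.boundingRect(m)
print(wood("c8.png"),wood("e8.png"))
E
```

```text
lid/pencil region shift px*5 ((-0.0063002480633542746, 0.06993372643532325), 0.6090349352801288) 2.7682877
abacus 1.5622518518518518
compass 1.9379545454545455
jar 1.7163786008230453
(156, 187, 136, 247) (156, 188, 136, 246)
```

The lid has not moved since it reached the stop, and the bystanders show only image noise. Handing in.

```bash
python3 -c "
from cell import arm
print(arm.sign_off())"
```

```text
the job is handed in; nothing more can be done
None
```

The lid is fully home in the black rack and let go, and the handle held its upward pull. I handed the job in at about 21.6 s of the 72 s allowed; the hand-in gives no verdict.

- **Insertion:** I carried the lid by its board edges. The first try met the front of the rack at 47 N because the lid came in too low, and the lid slipped about 14 mm back in the jaws. I backed off and entered 3.5 mm higher, and it slid in freely. I then let go and pushed the lid's end to a firm stop (6–12 N).
- **Handle pull:** I gripped the bar and pulled it straight up for about two seconds at a measured 12–16 N. The force briefly read 18 N before I eased back. No reading passed 20 N, but I only have readings at the end of each move. A sideways force of up to about 7 N was also measured during the pull.
- **Last checks:** The lid and pencils matched the picture taken just after the lid reached the stop, to within one pixel of the enlarged crop. The abacus, jar and compass differed from the start only by image noise. The force reading at the end was 1–2 N, about its usual noise, with the arm clear of everything. The final picture could not be viewed because I had reached the 12-picture limit, so these checks were numerical only.

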